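Seat a thread spool on the winder's ribbed spindle and hold it down

TASK

Take the spool of red thread and fit it upright on the bobbin winder's spindle: turn it until its cross-shaped bore meshes with the spindle's ribs, slide it down onto the black sprung seat, and press it until the seat is fully down at its stop. Finish while still holding the spool pressed down there; do not let go. Leave everything else on the table where it is.

Things in the scene. Friction and masses are not known exactly. Their poses are not given: they have to be found in the camera images.
- spool_red: Spool to fit, upright on the table: white plastic, RED thread, 120 g. Origin at the centre of its underside, z up. Lower flange 64 mm diameter, thread 62 mm, upper flange (37 to 42 mm high) 52 mm; above the upper flange, from 42 to 78 mm height, a bare SQUARE hub 36 x 36 mm, faces square to the spool's x and y axes: grip it there on two facing sides
- spool_red_hub (a point): Centre of the red spool's hub top, 78 mm above its origin, same axes. A cross-shaped bore, seen here, runs right through the spool to its underside: two slots, each 9 mm wide, 27 mm end to end, along the spool's x and y axes (square to the hub's faces). Same shape every quarter turn
- winder: Bobbin winder: fixed white plastic box, top face 56 mm high. Origin on the table straight below the spindle axis, z up. It reaches 56 mm to -x, 100 mm to +x of the axis and 58 mm to either y side. A steel tension post, 94 mm high, 22 mm wide, stands at x 78, y 34 mm. Around the spindle is the black sprung seat, a ring of 54 mm outer, 30 mm inner diameter
- spindle_ribs (a point): On the upright spindle's axis at the top of its brass ribs, 112 mm above the table. Four ribs form a cross along this point's x and y axes: 24 mm tip to tip, 6 mm thick, rounded tops, from the seat up. A round steel pilot pin, 10 mm diameter, rises from their middle to a cone point at 126 mm. Clearance in the spool's bore 1.4 mm each side, about 5 degrees of turn
- spindle (a joint): turn of the spindle in the winder's frame, rad, counter-clockwise from above; 0 = ribs along the winder's x and y. Same cross every quarter turn. Held by friction (0.06 N m)
- seat (a joint): how far the sprung black seat is pressed down, m: 0 = up (top 72 mm above the table), 0.008 = at its stop (top 64 mm). The spring pushes up 3 N at the top, 8 N at the stop, and lifts the spool again if let go. With the spool pressed to the stop its underside is 64 mm and its hub top 142 mm above the table
- spool_blue: an identical spool, but wound with BLUE thread; origin at the centre of its underside. A bystander: leave it standing
- thimble: steel thimble, 21 mm diameter, 25 mm tall, origin under its centre. Bystander
- chalk: pale yellow stick of tailor's chalk, 48 x 18 x 12 mm, origin under its centre. Bystander
- pincushion: round red pincushion, 76 mm diameter, 42 mm tall (pin heads to 48), origin under its centre. Bystander
- cone_spool: small plain beige thread reel, 48 mm diameter, 44 mm tall, solid, origin under its centre. Bystander
- tape: yellow tape measure case, 58 mm diameter, 18 mm tall, origin under its centre. Bystander
- scissors: open scissors lying flat, blue handles and steel blades, about 195 mm long along x (blades to +x), 12 mm tall, origin at the pivot on the underside. Bystander
- tin: flat aluminium tin with a green lid, 62 mm diameter, 30 mm tall, origin under its centre. Bystander
There are look-alikes about, which are no part of the job. Leave any pink look-alike of the spool_red alone. Leave any blue look-alike of the winder alone.

How it is judged:
By the outcome, as a careful person would: the job done as asked, in the order asked, and still so for the second after the job is handed in, while the arm keeps its last pose, push and grip.
It also fails if it takes over 38 s, if anything falls off the work surface, if the arm or the gripper's body presses on something with over 40 N, if the wrist force passes 120 N, or if a joint passes its speed limit or range.

ROBOT

A 6-joint arm with a two-finger parallel gripper is mounted at the origin on the work surface. World frame = base frame: x ahead of the robot, y to its left, z up, the work surface at z = 0. Lengths are in m, angles in degrees, forces in N, time in s.
With the tool pointing down it reaches from about 0.4 to 0.825 m from the base axis. Payload 7 kg.
Tool frame: the origin (TCP) lies between the finger pads; the fingertips stand ctrl.nose_length ahead of it and the grasp point (between the pads) lies 2 mm behind it (ctrl.nose_length is the distance from the TCP to the fingertips, in m); z points along the fingers, y is the line along which they close (so a half turn about z gives the same grasp; the last joint's range is limited). The gripper opens to 88 mm and grips with 3 to 60 N. Pads are 19 mm wide; open, the fingers measure 130 mm over their backs; the gripper's body (78 mm by 193 mm) begins 47 mm behind the grasp point.
Start: joints at [-54.654, 20.546, 0.682, 0, -70.136, -16.507], TCP at [0.218, -0.639, 0.205] pointing down, gripper open.
Joint ranges: [-176.03, 176.03], [-82.01, 121.73], [-58.28, 71.71], [-173.87, 95.51], [-174.79, -0.11], [-173.66, 173.66]. Speed limits (degrees/s): [136.94, 136.94, 172.46, 180, 180, 180].

INTERFACE

Orientations are given as [roll, pitch, yaw] about the fixed x, y, z axes, in that order (R = Rz(yaw) Ry(pitch) Rx(roll)).
In Python, from plant import ctrl gives the robot as it stands.
- The arm moves only by the tool apply_moves, never from a script. Its argument "commands" is a list of rows, each a list of 3 entries, a list of its own where there are three numbers: the shift along the world's x, y, z in cm, then the turn about the world's z in rad, then the closure, from 0 (fully open) to 1 (shut). In form: [[[x, y, z], turn, jaw], ...]. A call has 1 to 20 rows; each row is the pose to reach, as a shift and turn from the pose commanded when the call began; what a row does not reach only later rows make up. A row lasts 1/12 s, in which the tool goes at most 41.7 mm and 7.16 degrees, less where a joint would pass 70% of its speed; a pose out of reach is approached as far as the arm can. A call with a gripper value outside its range is refused whole. The fingers move at their own pace and stop on an object; the grip force is fixed at half the most. Time passes only in rows, so rows that repeat a pose let the fingers close. It gives the time, the measured TCP pose, the force, the opening and the grip force at its end, in the units of the state.
- ctrl.get_obs(): the state, without advancing time (a new reading comes with each control period).
- ctrl.snapshot(name): name is "scene" or "top" or "wrist"; returns a dict with "img" (480x640x3 uint8, red, green, blue), "fx", "fy", "cx", "cy" (pixels), "dist_coeffs" ([k1, k2, p1, p2, k3] as OpenCV has them; the pictures are not rectified), "T" (4x4, takes a point from camera to world coordinates). Camera axes: x right, y up, looking along -z (the intrinsics and any distortion apply to the point x, -y, -z); pixel columns grow to the right and rows downward; lengths in m; the calibration is good to about 2 mm. A picture is of the moment at which its call begins. There is no depth.
- ctrl.close_job(): hands the job in; it is judged then, once.
Trained networks look in a picture, given as the dict that the camera call returned (one of the last four; its "shot" number tells which), for a name from the list of things; names that differ only in an ending like _2 or _b are one class to them, and where a whole thing is asked for, a point or a joint stands for the part that bears it (a point fixed in the world has none). Each returns a list of dicts, best first, with "score" (0 to 1); they miss things now and then, are a little off and sometimes report something else, mostly with a low value. They report only what shows in the picture. A call takes as long as a camera call. They do not tell look-alikes from the thing itself.
- ctrl.search_frame(picture, target): "at" ([column, row] in pixels, amid what is visible of it).
- ctrl.spot_point(picture, target): "at" ([column, row] in pixels: a listed point, or the origin of a listed thing).
The state is a dict: "clock": time; "joint_pos": joint angles; "qvel": joint speeds; "tau": joint torques, N m; "tool_pos": TCP position; "orientation": TCP orientation; "force": force on the tool from outside, world axes, zero at the start; "moment": the same for the moment, N m; "opening": finger opening in m; "gripper_force": force on a finger pad.
Only numpy, scipy, OpenCV 4.12 (cv2) and the standard library are available. Lean on these libraries where they do the work, as an engineer would, in place of code of your own. Each camera call takes 0.05 s, during which the arm holds its last target. There are 200 camera calls.

## Working session

There is one attempt and no reset: what is moved stays moved. The work goes in short steps, Python scripts to look and compute and a tool call to move; the robot and the scene stay as the last step left them, time stands still between calls to the robot, and variables do not carry over. Pictures are saved under pics/ and viewed, at most 10 in all, crops included, and the job is handed in when it is done.

Besides the shell and the picture viewer there is one more tool, called as name([rows], argument=value, ...), one row to a line, values as JSON. apply_moves: Moves the arm, as the interface text tells. Its arguments: {"type":"object","properties":{"commands":{"type":"array"}},"required":["commands"]}

```bash
mkdir -p pics
cat > h.py <<'E'
import numpy as np, cv2
from plant import ctrl
def K(s): return np.array([[s['fx'],0,s['cx']],[0,s['fy'],s['cy']],[0,0,1.]])
def at_z(s,px,z):
    u=cv2.undistortPoints(np.array([[px]],float),K(s),np.array(s['dist_coeffs'],float))[0,0]
    T=np.array(s['T']);d=T[:3,:3]@np.array([u[0],-u[1],-1.]);o=T[:3,3]
    return o+d*(z-o[2])/d[2]
def proj(s,P):
    T=np.array(s['T']);c=(np.asarray(P,float).reshape(-1,3)-T[:3,3])@T[:3,:3];c=c*[1,-1,-1]
    return cv2.projectPoints(c,np.zeros(3),np.zeros(3),K(s),np.array(s['dist_coeffs'],float))[0][:,0]
def save(s,n,img=None): cv2.imwrite('pics/'+n+'.png',cv2.cvtColor(s['img'] if img is None else img,cv2.COLOR_RGB2BGR))
E
python3 - <<'E'
from h import *
o=ctrl.get_obs();print(o['clock'],o['tool_pos'],o['orientation'],o['opening'],ctrl.nose_length)
for n in ['top','scene']:
    s=ctrl.snapshot(n);save(s,n+'0')
    print(n,np.array(s['T']).round(3).tolist())
    for t,z in [('spool_red_hub',.078),('spindle_ribs',.112),('winder',0),('spool_red',0),('spool_blue',0)]:
        for d in ctrl.spot_point(s,t): print(t,np.round(d['at'],1),round(d['score'],2),at_z(s,d['at'],z).round(4))
E
```

```text
0.0 [ 0.2177388  -0.63836586  0.20442505] [ 1.79905162e+02 -7.98674639e-03 -1.61169703e+02] 0.08758452085598512 0.017
top [[0.004, 0.994, -0.111, 0.3], [-1.0, 0.004, 0.0, -0.031], [0.001, 0.111, 0.994, 1.548], [0.0, 0.0, 0.0, 1.0]]
spool_red_hub [419.5 292.1] 0.94 [ 0.3599 -0.2757  0.078 ]
spool_red_hub [423.3 243.9] 0.58 [ 0.4808 -0.2869  0.078 ]
spindle_ribs [225.7 210.9] 0.54 [0.5569 0.2058 0.112 ]
spindle_ribs [184.  380.8] 0.5 [0.1403 0.3009 0.112 ]
winder [234.  220.8] 0.86 [0.5502 0.2014 0.    ]
winder [191.7 373.7] 0.7 [0.1468 0.3065 0.    ]
spool_red [419.1 250. ] 0.95 [ 0.4741 -0.289   0.    ]
spool_red [416.5 294.6] 0.68 [ 0.3565 -0.2806  0.    ]
spool_blue [337.8 227.6] 0.72 [ 0.5328 -0.074   0.    ]
scene [[-0.04, -0.838, 0.544, 1.234], [0.999, -0.041, 0.01, 0.008], [0.014, 0.544, 0.839, 1.258], [0.0, 0.0, 0.0, 1.0]]
spool_red_hub [201.6 190.3] 0.78 [ 0.3469 -0.2805  0.078 ]
spool_red_hub [193.2 232.2] 0.72 [ 0.4692 -0.2829  0.078 ]
spindle_ribs [438.5 128.8] 0.7 [0.145  0.3041 0.112 ]
spindle_ribs [404.1 264.2] 0.64 [0.552 0.198 0.112]
spindle_ribs [155.2 329.3] 0.43 [ 0.7317 -0.3181  0.112 ]
winder [430.3 157.3] 0.78 [0.1452 0.3025 0.    ]
winder [400.5 289.4] 0.65 [0.5545 0.2052 0.    ]
winder [347.7 374.5] 0.18 [0.7679 0.0834 0.    ]
spool_red [208.6 209.9] 0.91 [ 0.3494 -0.273   0.    ]
spool_red [194.4 251.9] 0.85 [ 0.4754 -0.2909  0.    ]
spool_blue [281.5 280.3] 0.86 [ 0.5433 -0.0747  0.    ]
```

View pics/top0.png

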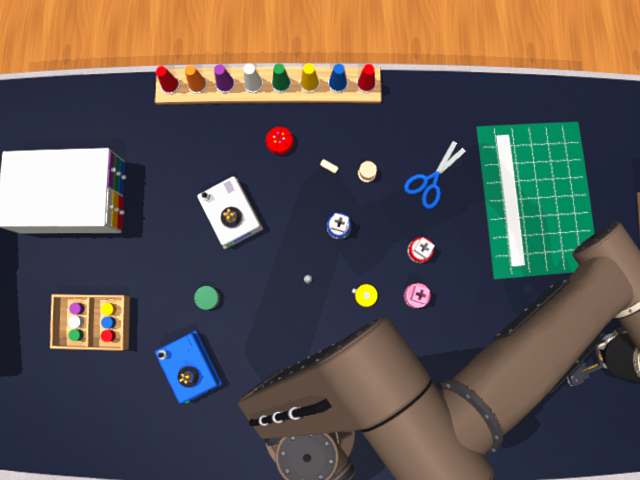

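View pics/scene0.png

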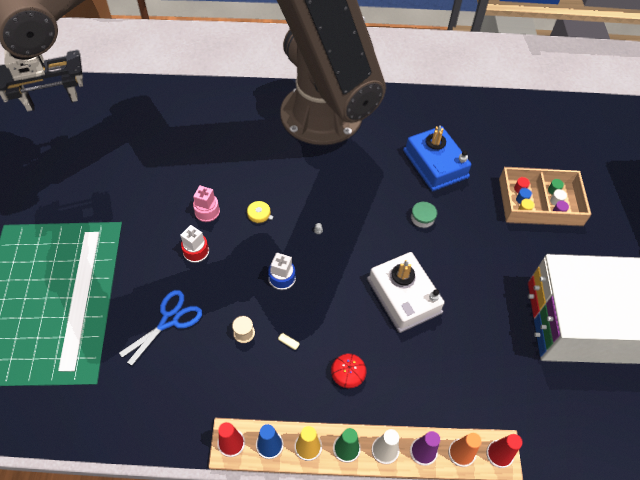

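The top view shows the red spool at (421,249), with the pink look-alike below it at (417,295). The white winder is at (230,212) with its post at (207,196), and the blue look-alike winder is at (187,373). I'll move above the red spool for a closer look.

apply_moves([
  [[3,4,2],0,0],
  [[6,8,4],0,0],
  [[8.5,11.7,6],0,0],
  [[11,15,7],0,0],
  [[13,18,8],0,0],
  [[15.5,21.3,8],0,0],
  [[18,24.7,8],0,0],
  [[20,27.5,8],0,0],
  [[22,30.2,8],0,0],
  [[24,33,8],0,0],
  [[25.7,35,8],0,0],
  [[25.7,35,8],0,0],
  [[25.7,35,8],0,0],
])

```text
clock: 1.68
tool_pos: [0.4759, -0.2874, 0.2854]
orientation: [180.0, 0.0, -161.0]
force: [0.3, -0.7, -0.6]
opening: 0.0876
gripper_force: 0.0
```

Run:
```python
from h import *
o=ctrl.get_obs();print(o['clock'],o['tool_pos'],o['orientation'])
s=ctrl.snapshot('wrist');save(s,'w1');print(np.array(s['T']).round(3).tolist())
for t,z in [('spool_red_hub',.078),('spool_red',0)]:
    for d in ctrl.spot_point(s,t): print(t,np.round(d['at'],1),round(d['score'],2),at_z(s,d['at'],z).round(4))
```

```text
1.6833 [ 0.47589967 -0.28736482  0.28538512] [ 1.79999599e+02  4.78237872e-03 -1.60976496e+02]
[[-0.326, -0.904, -0.276, 0.401], [0.945, -0.312, -0.096, -0.314], [0.001, -0.292, 0.956, 0.465], [0.0, 0.0, 0.0, 1.0]]
spool_red_hub [364.5 107.8] 0.91 [ 0.3553 -0.2776  0.078 ]
spool_red_hub [320.6 207.8] 0.78 [ 0.4739 -0.2865  0.078 ]
spool_red [355.7 112.6] 0.79 [ 0.3553 -0.279   0.    ]
spool_red [317.4 197.9] 0.6 [ 0.4769 -0.2899  0.    ]
```

View pics/w1.png

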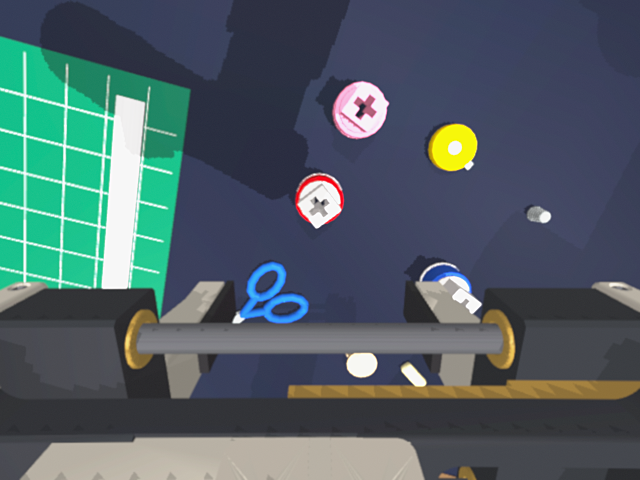

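The red spool's hub is at (320,207) in the wrist view, turned roughly 35° in the image. Next I'll measure its yaw by rectifying the view onto the hub-top plane.

```bash
cat >> h.py <<'E'
def rect(s,c,z,half=.05,n=400):
    """metric view of plane z round c: column=+x, row=-y"""
    g=np.linspace(-half,half,n);X,Y=np.meshgrid(c[0]+g,c[1]-g)
    m=proj(s,np.c_[X.ravel(),Y.ravel(),np.full(X.size,z)]).astype(np.float32).reshape(n,n,2)
    return cv2.remap(s['img'],m[...,0],m[...,1],cv2.INTER_CUBIC)
E
python3 - <<'E'
from h import *
ims=[]
for n in ['wrist','top']:
    s=ctrl.snapshot(n);ims.append(rect(s,(.4745,-.287),.078))
save(s,'r1',np.hstack(ims))
E
```

```text
(no output)
```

View pics/r1.png

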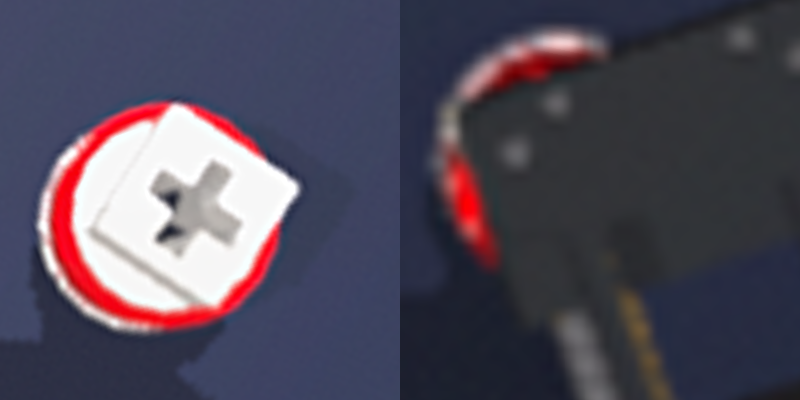

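apply_moves([
  [[-0.1,0,-2],0.11,0],
  [[-0.2,0,-4],0.22,0],
  [[-0.2,-0.1,-6],0.33,0],
  [[-0.2,-0.1,-8],0.44,0],
  [[-0.2,-0.1,-10],0.55,0],
  [[-0.2,-0.1,-12],0.65,0],
  [[-0.2,-0.1,-14],0.65,0],
  [[-0.2,-0.1,-16],0.65,0],
  [[-0.2,-0.1,-18],0.65,0],
  [[-0.2,-0.1,-20],0.65,0],
  [[-0.2,-0.1,-21.5],0.65,0],
  [[-0.2,-0.1,-22.1],0.65,0],
  [[-0.2,-0.1,-22.1],0.65,0],
  [[-0.2,-0.1,-22.1],0.65,1],
  [[-0.2,-0.1,-22.1],0.65,1],
  [[-0.2,-0.1,-22.1],0.65,1],
  [[-0.2,-0.1,-22.1],0.65,1],
  [[-0.2,-0.1,-22.1],0.65,1],
  [[-0.2,-0.1,-22.1],0.65,1],
  [[-0.2,-0.1,-22.1],0.65,1],
])

```text
clock: 3.6
tool_pos: [0.4731, -0.2898, 0.0646]
orientation: [-180.0, 0.0, -123.9]
force: [0.1, 0.1, -0.6]
opening: 0.0464
gripper_force: 0.0
```

apply_moves([
  [[0,0,0],0,1],
  [[0,0,0],0,1],
  [[0,0,0],0,1],
  [[0,0,0],0,1],
  [[0,0,0],0,1],
  [[0,0,0],0,1],
])

```text
clock: 4.1
tool_pos: [0.4729, -0.2898, 0.0643]
orientation: [180.0, -0.0, -123.9]
force: [-0.1, 0.4, 0.5]
opening: 0.0066
gripper_force: 0.0
```

The jaws closed to 6.6 mm with no grip force, so the grasp missed. I'll take a look.

Run:
```python
from h import *
o=ctrl.get_obs();print(o['clock'],o['tool_pos'],o['orientation'],o['opening'],o['joint_pos'],o['force'])
s=ctrl.snapshot('wrist')
t=ctrl.snapshot('scene');big=cv2.resize(t['img'][170:290,120:280],(640,480),interpolation=cv2.INTER_CUBIC)
save(s,'m1',cv2.resize(np.hstack([s['img'],big]),(800,300)))
for n,q in (('w',s),('s',t)):
  for d in ctrl.spot_point(q,'spool_red_hub'): print(n,np.round(d['at'],1),round(d['score'],2),at_z(q,d['at'],.078).round(4))
```

```text
4.1 [ 0.47291761 -0.28983329  0.06431728] [ 1.79996541e+02 -9.40247028e-04 -1.23920325e+02] 0.006586720687804135 [-1.12726589e+01  1.70291766e+01 -2.50131650e+01 -6.25042995e-04
 -4.79612128e+01 -2.26472474e+01] [-0.10803736  0.35218779  0.50750993]
w [532.4 188. ] 0.76 [ 0.3544 -0.2776  0.078 ]
w [316.6 294.8] 0.56 [ 0.4751 -0.2889  0.078 ]
s [201.8 192.9] 0.66 [ 0.3547 -0.2789  0.078 ]
s [188.9 231.6] 0.62 [ 0.468  -0.2932  0.078 ]
```

View pics/m1.png

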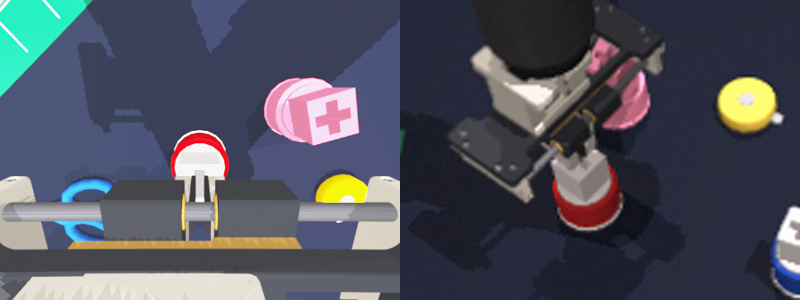

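Run:
```python
from h import *
o=ctrl.get_obs();p=o['tool_pos']
ims=[]
for n in ('wrist','scene'):
  s=ctrl.snapshot(n);im=s['img'].copy();
  q=proj(s,[p,p-[0,0,.017],p+[0,0,.04],[.4745,-.2885,.078],[.4745,-.2885,0]]);print(n,q.round(1).tolist())
  c=q[0].astype(int);h,w=(60,40);r0=max(0,min(480-2*h,c[1]-h));c0=c[0]-w
  k=10;b=cv2.resize(im[r0:r0+2*h,c0:c0+2*w],None,fx=5,fy=5,interpolation=cv2.INTER_CUBIC)
  for (x,y),col in zip(q,[(0,255,0),(255,255,0),(0,255,255),(255,0,255),(0,0,255)]): cv2.circle(b,(int((x-c0)*5),int((y-r0)*5)),3,col,-1)
  ims.append(b)
save(s,'m2',np.hstack(ims))
```

```text
wrist [[319.0, 281.2], [319.0, 270.2], [319.0, 316.1], [318.0, 294.8], [318.3, 249.3]]
scene [[190.9, 236.6], [192.0, 240.6], [188.2, 227.1], [190.5, 234.0], [195.4, 251.6]]
```

View pics/m2.png

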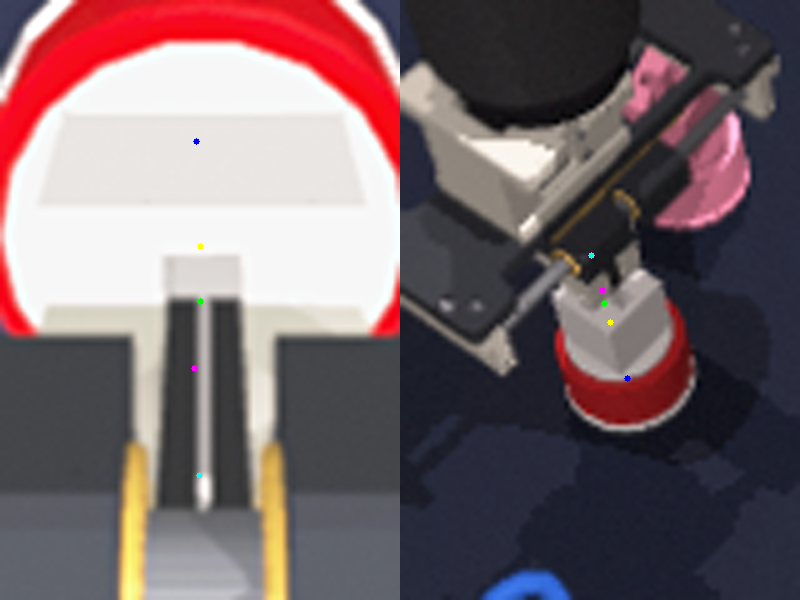

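The fingertips look to be at or in the top of the hub's bore rather than outside the hub. I'll open in place to see whether anything resists.

apply_moves([
  [[0,0,0],0,0],
  [[0,0,0],0,0],
  [[0,0,0],0,0],
  [[0,0,0],0,0],
  [[0,0,0],0,0],
  [[0,0,0],0,0],
  [[0,0,0],0,0],
  [[0,0,0],0,0],
  [[0,0,0],0,0],
])

```text
clock: 5.15
tool_pos: [0.473, -0.2898, 0.0644]
orientation: [-180.0, -0.0, -123.9]
force: [-0.4, 0.3, 0.9]
opening: 0.0549
gripper_force: 0.0
```

Run:
```python
from h import *
o=ctrl.get_obs();p=o['tool_pos'];print(o['clock'],p,o['opening'],o['force'])
ims=[]
for n in ('wrist','scene'):
  s=ctrl.snapshot(n);im=s['img']
  q=proj(s,[p])[0].astype(int);w,h=((130,97) if n=='wrist' else (50,37));h=int(w*.75)
  r0=max(0,min(480-2*h,q[1]-h));c0=q[0]-w
  ims.append(cv2.resize(im[r0:r0+2*h,c0:c0+2*w],(400,300),interpolation=cv2.INTER_CUBIC))
  for d in ctrl.spot_point(s,'spool_red_hub'): print(n,np.round(d['at'],1),round(d['score'],2),at_z(s,d['at'],.078).round(4))
save(s,'m3',np.hstack(ims))
```

```text
5.15 [ 0.47296517 -0.28983102  0.06435754] 0.05489736395365808 [-0.35479718  0.26222825  0.86553281]
wrist [530.7 189.3] 0.75 [ 0.3554 -0.2775  0.078 ]
wrist [317.9 296. ] 0.64 [ 0.475  -0.2879  0.078 ]
scene [205.8 192.7] 0.65 [ 0.3537 -0.2693  0.078 ]
scene [188.9 233.6] 0.59 [ 0.4735 -0.2924  0.078 ]
```

View pics/m3.png

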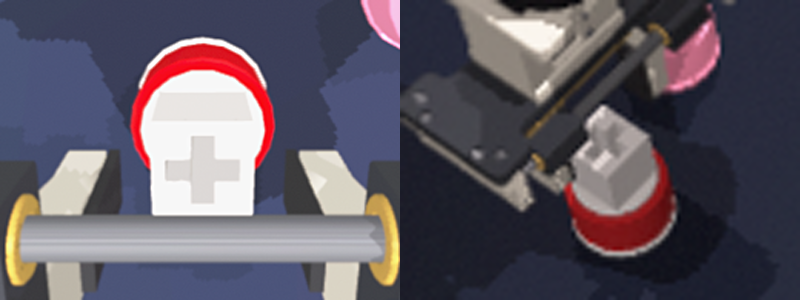

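Run:
```python
from h import *
o=ctrl.get_obs();p=o['tool_pos'];y=np.array([-.83,.558,0]);r=o['opening']/2
ims=[]
for n in ('wrist','scene'):
  s=ctrl.snapshot(n);im=s['img']
  q=proj(s,[p])[0].astype(int);w=(110 if n=='wrist' else 40);h=int(w*1.2)
  r0=max(0,min(480-2*h,q[1]-h));c0=q[0]-w;k=400/(2*w)
  b=cv2.resize(im[r0:r0+2*h,c0:c0+2*w],None,fx=k,fy=k,interpolation=cv2.INTER_CUBIC)
  for sg in (-1,1):
    for dz,col in ((-.017,(255,255,0)),(0,(0,255,0)),(.017,(0,255,255)),(.04,(255,0,255))):
      x,yy=(proj(s,[p+sg*r*y+[0,0,dz]])[0]-[c0,r0])*k; cv2.circle(b,(int(x),int(yy)),3,col,-1)
  ims.append(b)
m=min(i.shape[0] for i in ims);save(s,'m4',np.hstack([i[:m] for i in ims]))
```

```text
(no output)
```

View pics/m4.png

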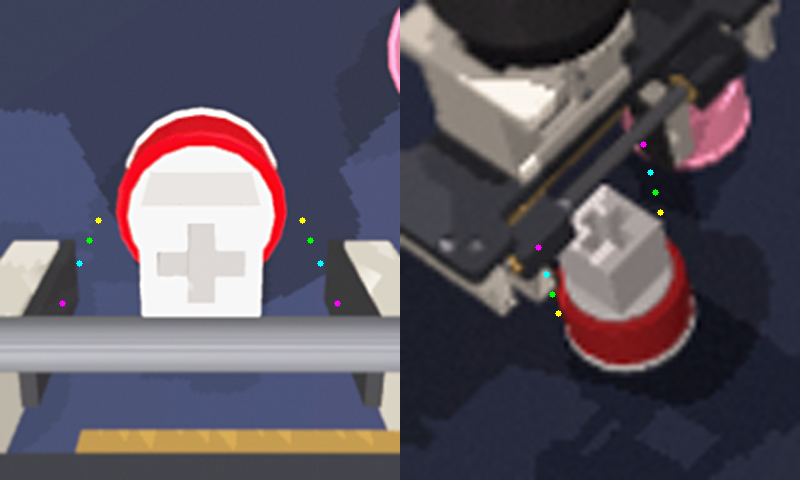

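The measured fingertips are well above where the tool pose puts them, near z = 0.08. The hub is centred and aligned between them. I'll go down further and watch the force.

apply_moves([
  [[0.1,0.1,-0.5],0,0],
  [[0.1,0.1,-1],0,0],
  [[0.1,0.1,-1.5],0,0],
  [[0.1,0.1,-2],0,0],
  [[0.1,0.1,-2.4],0,0],
  [[0.1,0.1,-2.4],0,0],
])

```text
clock: 5.95
tool_pos: [0.4732, -0.2886, 0.0391]
orientation: [179.9, -0.0, -123.9]
force: [0.2, 0.4, -0.7]
opening: 0.0877
gripper_force: 0.0
```

apply_moves([
  [[0,0,0],0,1],
  [[0,0,0],0,1],
  [[0,0,0],0,1],
  [[0,0,0],0,1],
  [[0,0,0],0,1],
  [[0,0,0],0,1],
  [[0,0,0],0,1],
  [[0,0,0],0,1],
  [[0,0,0],0,1],
  [[0,0,0],0,1],
])

```text
clock: 6.78
tool_pos: [0.4739, -0.2888, 0.0404]
orientation: [-180.0, 0.0, -123.9]
force: [-0.8, 0.5, 1.3]
opening: 0.0358
gripper_force: 30.0
```

Gripped on the hub at 35.8 mm with 30 N. Now I'll lift and measure the spindle from the fixed cameras.

apply_moves([
  [[0,0,1],0,1],
  [[0,0,3],0,1],
  [[0,0,6],0,1],
  [[0,0,9],0,1],
  [[0,0,12],0,1],
  [[0,0,15],0,1],
  [[0,0,15],0,1],
])

```text
clock: 7.37
tool_pos: [0.4769, -0.2903, 0.1977]
orientation: [-179.4, 0.1, -123.9]
force: [1.9, -1.3, -0.4]
opening: 0.0355
gripper_force: 30.0
```

Run:
```python
from h import *
o=ctrl.get_obs();print(o['clock'],o['tool_pos'],o['opening'],o['force'],o['joint_pos'])
ims=[]
for n in ['scene','top']:
    s=ctrl.snapshot(n)
    for d in ctrl.spot_point(s,'spindle_ribs'): print(n,np.round(d['at'],1),round(d['score'],2),at_z(s,d['at'],.112).round(4))
    ims.append(rect(s,(.5555,.2025),.112,.04))
save(s,'r2',np.hstack(ims))
```

```text
7.3667 [ 0.47685698 -0.29030862  0.19766909] 0.03551441310097114 [ 1.85673945 -1.30464755 -0.37168543] [-11.1443274    9.5236879  -15.43698193   0.13796597 -64.47326825
 -22.77742949]
scene [405.6 262.6] 0.64 [0.5478 0.2015 0.112 ]
scene [422.4 219.6] 0.59 [0.4309 0.2453 0.112 ]
scene [439.8 131.2] 0.56 [0.1532 0.3068 0.112 ]
top [236.  222.6] 0.72 [0.5276 0.1795 0.112 ]
top [183.6 380.1] 0.66 [0.142  0.3019 0.112 ]
top [225.7 211.6] 0.62 [0.5551 0.2057 0.112 ]
```

View pics/r2.png

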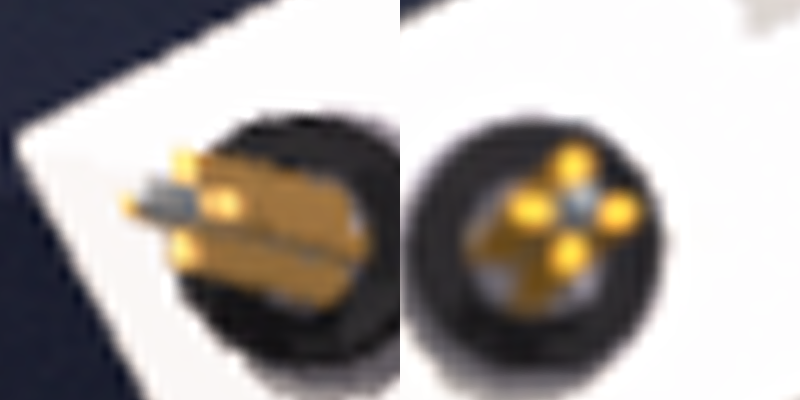

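In the top view, the rib tips at (575,160), (640,210), (570,255) and (527,208) put the spindle axis at about (0.5515, 0.201). The cross is turned about -1.5° from the world axes. Now I'll carry the spool there and turn it +32°.

apply_moves([
  [[0.3,2,0],0.04,1],
  [[0.8,5,0],0.08,1],
  [[1.3,8,0],0.12,1],
  [[1.8,11,0],0.16,1],
  [[2.3,14,0],0.2,1],
  [[2.8,17.5,0],0.24,1],
  [[3.4,21,0],0.28,1],
  [[4,24.5,0],0.32,1],
  [[4.5,28,0],0.36,1],
  [[5.1,31.5,0],0.4,1],
  [[5.7,35,0],0.44,1],
  [[6.2,38.5,0],0.48,1],
  [[6.8,42,0],0.52,1],
  [[7.2,45,0],0.54,1],
  [[7.5,47,0],0.56,1],
  [[7.7,48.3,0],0.565,1],
  [[7.8,49,0],0.565,1],
  [[7.8,49,0],0.565,1],
  [[7.8,49,0],0.565,1],
  [[7.8,49,0],0.565,1],
])

```text
clock: 9.23
tool_pos: [0.5516, 0.1999, 0.1902]
orientation: [180.0, -0.0, -91.6]
force: [-0.3, -0.2, -1.9]
opening: 0.0358
gripper_force: 30.0
```

Run:
```python
from h import *
o=ctrl.get_obs();p=o['tool_pos'];print(o['clock'],p,o['orientation'],o['opening'],o['force'])
P=p-[0,0,.0404]
s=ctrl.snapshot('scene');w=ctrl.snapshot('wrist')
for z in (0,.042,.078): print(proj(s,[P+[0,0,z]]).round(1),proj(w,[P+[0,0,z]]).round(1))
for d in ctrl.spot_point(s,'spindle_ribs')+ctrl.spot_point(s,'spool_red')+ctrl.spot_point(w,'spool_red_hub'): print(np.round(d['at'],1),round(d['score'],2))
x,y=proj(s,[P])[0].astype(int)
a=cv2.resize(s['img'][y-60:y+60,x-40:x+40],(400,600),interpolation=cv2.INTER_CUBIC)
b=cv2.resize(w['img'][180:360,260:380],(400,600),interpolation=cv2.INTER_CUBIC)
print(x-40,y-60);save(s,'i1',np.hstack([a,b]))
```

```text
9.2333 [0.55163999 0.19994399 0.19018951] [ 1.79967195e+02 -2.45078903e-02 -9.16180816e+01] 0.035842675565474866 [-0.31836063 -0.24986468 -1.89425718]
[[407.5 255.1]] [[318.9 257.2]]
[[410.4 244.7]] [[318.8 281.9]]
[[413.1 235.2]] [[318.7 313. ]]
[405.8 262.5] 0.51
[349.8 376.4] 0.45
[207.8 210. ] 0.96
[408.9 256. ] 0.75
[476.7   3.7] 0.74
[318.4 310. ] 0.68
367 195
```

View pics/i1.png

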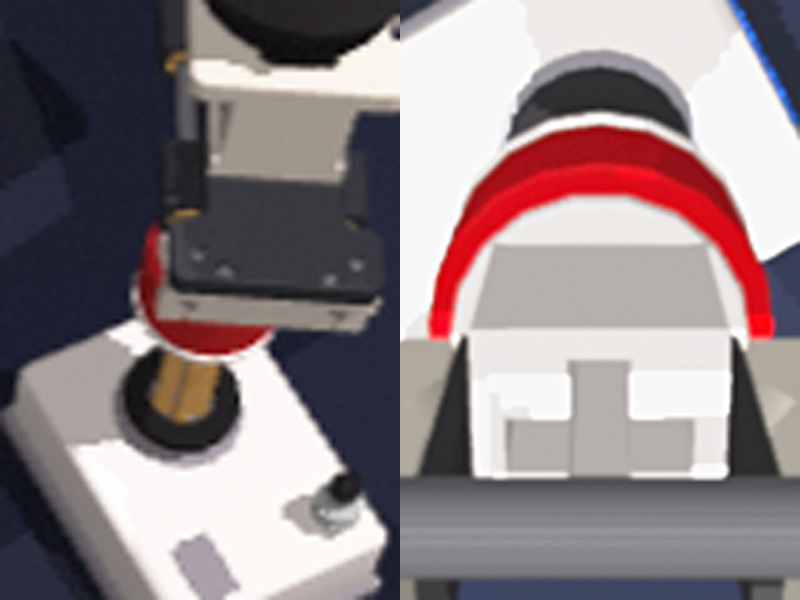

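Run:
```python
from h import *
o=ctrl.get_obs();p=o['tool_pos'];w=ctrl.snapshot('wrist');pz=p[2]-.0404
print(p,o['force'])
# sub-pixel edges along the middle columns and a seat outline fit
g=cv2.cvtColor(w['img'],cv2.COLOR_RGB2GRAY).astype(int)
print('col320 rows190-300',g[190:300,320].tolist())
f=lambda c,r:(260+c*.3,180+r*.3)
for nm,px,z,off in (('hub edge',f(600,329),pz+.078,.018),('slot end',f(600,360),pz+.078,.0135),('hub foot',f(600,244),pz+.042,.018),('seat edge',f(600,68),.072,.027)):
    q=at_z(w,px,z);print(nm,q.round(4),'centre y',(q[1]+off).round(4))
m=(g<70).astype(np.uint8);m[:195]=0;m[222:]=0;m[:,:285]=0;m[:,355:]=0
c=max(cv2.findContours(m,cv2.RETR_EXTERNAL,cv2.CHAIN_APPROX_NONE)[0],key=cv2.contourArea)[:,0]
Q=[]
for col in range(c[:,0].min()+1,c[:,0].max()):   # upper outline = near rim of the seat
    Q.append(at_z(w,(col,c[c[:,0]==col][:,1].min()-.5),.072)[:2])
Q=np.array(Q)
from scipy.optimize import least_squares
r=least_squares(lambda v:np.hypot(*(Q-v).T)-.027,[.5515,.201]);print('seat fit',r.x.round(4),np.abs(r.fun).max().round(4),len(Q))
print('hub x',at_z(w,f(470,400),pz+.078).round(4),at_z(w,f(730,400),pz+.078).round(4))
```

```text
[0.55197292 0.20049408 0.19065009] [ 0.2402657   0.06553815 -1.83472217]
col320 rows190-300 [235, 236, 238, 235, 194, 154, 152, 156, 147, 85, 44, 49, 51, 50, 50, 49, 49, 47, 49, 46, 45, 41, 79, 161, 236, 254, 245, 148, 62, 55, 63, 64, 62, 61, 60, 59, 64, 60, 69, 87, 88, 79, 79, 77, 77, 74, 70, 86, 140, 202, 225, 238, 238, 236, 235, 234, 234, 234, 234, 233, 233, 234, 232, 204, 178, 175, 176, 177, 177, 178, 177, 177, 177, 177, 177, 176, 177, 177, 177, 177, 178, 177, 176, 177, 177, 176, 175, 177, 204, 232, 235, 234, 233, 233, 233, 234, 234, 224, 189, 176, 176, 176, 176, 177, 177, 177, 177, 177, 177, 177]
hub edge [0.4957 0.1842 0.2283] centre y 0.2022
slot end [0.4953 0.1889 0.2283] centre y 0.2024
hub foot [0.4833 0.1847 0.1923] centre y 0.2027
seat edge [0.4426 0.1776 0.072 ] centre y 0.2046
seat fit [0.5516 0.2009] 0.0008 50
hub x [0.5131 0.1946 0.2283] [0.4767 0.1955 0.2283]
```

Spool and spindle agree within about 0.7 mm: seat fit at (0.5516, 0.2009), hub near (0.551, 0.201). Now I'll lower it over the pin and begin on the ribs.

apply_moves([
  [[0.03,0,-0.7],0,1],
  [[0.03,0,-1.4],0,1],
  [[0.03,0,-2.1],0,1],
  [[0.03,0,-2.7],0,1],
  [[0.03,0,-3.2],0,1],
  [[0.03,0,-3.6],0,1],
  [[0.03,0,-4],0,1],
  [[0.03,0,-4.3],0,1],
  [[0.03,0,-4.6],0,1],
  [[0.03,0,-4.6],0,1],
  [[0.03,0,-4.6],0,1],
])

```text
clock: 10.45
tool_pos: [0.5522, 0.2012, 0.1443]
orientation: [180.0, -0.0, -91.5]
force: [0.6, -0.2, -1.4]
opening: 0.0359
gripper_force: 30.0
```

The underside is about 8 mm below the rib tops with no resistance, so the bore has meshed. I'll continue down.

apply_moves([
  [[0,0,-0.6],0,1],
  [[0,0,-1.2],0,1],
  [[0,0,-1.8],0,1],
  [[0,0,-2.3],0,1],
  [[0,0,-2.8],0,1],
  [[0,0,-3.1],0,1],
  [[0,0,-3.4],0,1],
  [[0,0,-3.6],0,1],
  [[0,0,-3.6],0,1],
  [[0,0,-3.6],0,1],
])

```text
clock: 11.28
tool_pos: [0.5521, 0.2011, 0.1087]
orientation: [180.0, -0.0, -91.5]
force: [-2.6, -0.9, 3.8]
opening: 0.0357
gripper_force: 30.0
```

apply_moves([
  [[0,0,-0.1],0,1],
  [[0,0,-0.2],0,1],
  [[0,0,-0.3],0,1],
  [[0,0,-0.4],0,1],
  [[0,0,-0.45],0,1],
  [[0,0,-0.5],0,1],
  [[0,0,-0.5],0,1],
  [[0,0,-0.5],0,1],
])

```text
clock: 11.95
tool_pos: [0.5524, 0.2011, 0.1043]
orientation: [-180.0, 0.0, -91.5]
force: [-5.2, -1.3, 10.2]
opening: 0.0357
gripper_force: 30.0
```

apply_moves([
  [[-0.05,0,-0.05],0,1],
  [[-0.07,0,-0.1],0,1],
  [[-0.07,0,-0.1],0,1],
  [[-0.07,0,-0.1],0,1],
  [[-0.07,0,-0.1],0,1],
  [[-0.07,0,-0.1],0,1],
])

```text
clock: 12.45
tool_pos: [0.5524, 0.2013, 0.1043]
orientation: [-179.9, 0.0, -91.5]
force: [-5.2, -2.0, 15.5]
opening: 0.0356
gripper_force: 30.0
```

The pose stopped at z = 0.1043 (underside 64 mm) while the push rose to 15.5 N, so the seat is on its stop. Handing in.

Run:
```python
from h import *
o=ctrl.get_obs();print(o['clock'],o['tool_pos'],o['force'],o['gripper_force']);print(ctrl.close_job())
```

```text
12.45 [0.55236085 0.20125174 0.10429122] [-5.16601836 -1.99625127 15.54871034] 30.02567656338215
the job is handed in; nothing more can be done
None
```

The red spool is meshed on the white winder's spindle and held pressed with about 15 N against the seat's stop, going by height and force readings rather than a final picture; the job was handed in at 12.5 s, after one missed grasp.

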